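Close up a work lamp: lens in, retaining ring on and locked

ROBOT

A 6-joint arm with a two-finger parallel gripper is mounted at the origin on the work surface. World frame = base frame: x ahead of the robot, y to its left, z up, the work surface at z = 0. Lengths are in m, angles in degrees, forces in N, time in s.
With the tool pointing down it reaches from about 0.375 to 0.9 m from the base axis. Payload 3.1 kg.
Tool frame: the origin (TCP) lies on the centre line of the jaws, within the pads' length; the fingertips stand 25 mm ahead of it and the grasp point (between the pads) lies 6 mm ahead of it; z points along the fingers, y is the line along which they close (so a half turn about z gives the same grasp; the last joint's range is limited). The gripper opens to 87 mm and grips with 3 to 60 N. Pads are 19 mm wide; open, the fingers measure 117 mm over their backs; the gripper's body (75 mm by 190 mm) begins 51 mm behind the grasp point.
Start: joints at [-74.57, 30.224, 82.088, -0, 67.689, -10.227], TCP at [0.271, -0.563, 0.248] pointing down, gripper open.
Joint ranges: [-176.69, 176.69], [-43.24, 126.21], [12.49, 139.97], [-82, 262], [0, 151.66], [-163.58, 163.58]. Speed limits (degrees/s): [159.86, 159.86, 180, 180, 180, 180].

INTERFACE

Orientations are given as a 3x3 rotation matrix whose columns are the frame's x, y, z axes.
In Python, from rig import * gives the robot as it stands.
- The arm moves only by the tool step_arm, never from a script. Its argument "steps" is a list of rows, each a list of 7 numbers: the shift along the tool's x, y, z normalised to -1 to 1, where 1 is 0.3 m, then the turn, a rotation vector about the tool's x, y, z normalised to -1 to 1, where 1 is 45 degrees, then the gripper's target within -1 to 1 (shut at 1, half-way at 0, fully open at -1). A call has 1 to 8 rows; each row is the pose to reach, as a shift and turn from the pose commanded when the call began, along the tool's axes at that moment; what a row does not reach only later rows make up. A row lasts 1/12 s, in which the tool goes at most 41.7 mm and 7.16 degrees, less where a joint would pass 70% of its speed; a pose out of reach is approached as far as the arm can. A call with a number of a shift or a turn outside -1 to 1 is refused whole. A call with a gripper value outside its range is refused whole. The fingers move at their own pace and stop on an object; the grip force is fixed at half the most. Time passes only in rows, so rows that repeat a pose let the fingers close. It gives the time, the measured TCP pose, the force, the opening and the grip force at its end, in the units of the state.
- read_state(): the state, without advancing time (a new reading comes with each control period).
- capture(name): name is "scene" or "top" or "wrist"; returns a dict with "image" (384x512x3 uint8, red, green, blue), "vertical_fov" (degrees; the focal length in pixels is half the picture's height over the tangent of half this angle, whatever the lens; pixels are square), "cx", "cy" (the principal point, pixels), "world_from_camera" (4x4, takes a point from camera to world coordinates); the wrist camera has in their place "T_tool_cam" (4x4, takes a point from camera to tool coordinates, whose origin is the TCP and whose axes are the flange's). Camera axes: x right, y down, z forward; pixel columns grow to the right and rows downward; lengths in m; the calibration is good to about 2 mm. A picture is of the moment at which its call begins: read the wrist's pose just before it. There is no depth.
- hand_in(): hands the job in; it is judged then, once.
The state is a dict: "time_s": time; "joint_positions": joint angles; "qvel": joint speeds; "tau": joint torques, N m; "position": TCP position; "tcp_rot": TCP orientation; "force": force on the tool from outside, world axes, zero at the start; "moment": the same for the moment, N m; "opening": opening from 0.0 (shut) to 1.0 (fully open); "grasp_force": force on a finger pad.
Only numpy, scipy, OpenCV 4.12 (cv2) and the standard library are available. Lean on these libraries where they do the work, as an engineer would, in place of code of your own. Each camera call takes 0.05 s, during which the arm holds its last target. There are 200 camera calls.

TASK

Put the work lamp's lens, the larger of the two lenses on the bench, down flat into the open lamp head. Then set the steel retaining ring on top, with its two lugs in the gaps between the lamp head's two hooks, and turn it about a quarter turn so that each lug is well under a hook and the lens is locked in. Let go and leave it so.

Things in the scene. Friction and masses are not known exactly. Their poses are not given: they have to be found in the camera images.
- lamp: Grey round lamp head, fixed on the bench, open side up, 80 mm outside diameter, rim 60 mm above its origin (centre of its underside, z up). Straight bore 68 mm wide, floor 23 mm above the origin. Dark steel hooks stand beside it on its +x and -x sides; its +y and -y sides are open gaps. Nothing overhangs the bore. Dark foot plate 150 x 60 x 5 mm (x, y, z).
- lamp_hook (a point): Middle of the underside of the +x hook's finger, 52 mm from the lamp's axis, 70 mm above its origin (10 mm above the rim). Each hook: a post 61 to 67 mm from the axis, 36 mm wide, 76 mm tall, with a 6 mm thick finger on top that points inwards to 44 mm from the axis. The other hook is its mirror image on the -x side.
- lens: The lamp's lens: glass in a plain aluminium cell, a loose upright cylinder 54 mm wide, 30 mm tall (glass bulges 3 mm more), 140 g; origin: centre of its underside. It may have changed places with a narrower spare (34 mm wide), not used. 7 mm of play all round in the bore. Held by its top 10 mm and let go with the fingertips just above the rim, it drops the last 15 mm or so to the floor.
- ring: Loose steel retaining ring, 150 g, right way up; origin: centre of its underside, z up. Spigot 56 mm wide, 5 mm high, fits the bore with 6 mm of play; above it a flange 80 mm wide, 5 to 11 mm up. Two lugs 22 mm wide, flange-thick, stick out along +x and -x to 53 mm from the axis. Seated, the flange lies on the lamp's rim (origin 55 mm above the lamp's), 4 mm clear below the hook fingers.
- ring_bar (a point): Centre of the ring's guard bar, its handle: along the ring's x, 68 mm long, 12 mm wide (y), 29 to 41 mm above the ring's origin. The ring goes down with x roughly along the lamp's y (up to 40 degrees off clears the hooks) and is locked with x along the lamp's x, either way round. It may be turned either way; it turns freely with no stop or click.
Mind the look-alikes: they are no part of the job. Several things have the shape of the lamp; the one meant has the colours described above. What is shaped like the ring but green is not meant.

How it is judged:
By the outcome, as a careful person would: the job done as asked, in the order asked, and still so for the second after the job is handed in, with the robot touching nothing.
It also fails if it takes over 51 s, if anything falls off the work surface, if the arm or the gripper's body presses on something with over 40 N, if the wrist force passes 120 N, or if a joint passes its speed limit or range.

## Working session

There is one attempt and no reset: what is moved stays moved. The work goes in short steps, Python scripts to look and compute and a tool call to move; the robot and the scene stay as the last step left them, time stands still between calls to the robot, and variables do not carry over. Pictures are saved under pics/ and viewed, at most 10 in all, crops included, and the job is handed in when it is done.

Besides the shell and the picture viewer there is one more tool, called as name(argument=value, ...) on one line, values as JSON. step_arm: Moves the arm, as the interface text tells. Scaled input: -1 to 1 covers 0.3 m each way for a shift and 45 degrees each way for a turn. Its arguments: {"type":"object","properties":{"steps":{"type":"array"}},"required":["steps"]}

```bash
mkdir -p pics
cat > h.py <<'E'
from rig import *
import numpy as np, cv2, pickle
def snap(n,f):
    s=read_state(); c=capture(n)
    if n=="wrist":
        T=np.eye(4);T[:3,:3]=np.array(s["tcp_rot"]);T[:3,3]=s["position"];c["world_from_camera"]=T@np.array(c["T_tool_cam"])
    cv2.imwrite(f"pics/{f}.png",cv2.cvtColor(c["image"],cv2.COLOR_RGB2BGR)); pickle.dump(dict(c),open(f"pics/{f}.pkl","wb")); return c
def load(f): return pickle.load(open(f"pics/{f}.pkl","rb"))
def foc(c): return 192/np.tan(np.radians(c["vertical_fov"])/2)
def pt(c,u,v,z):
    W=np.array(c["world_from_camera"]);f=foc(c)
    d=W[:3,:3]@np.array([(u-c["cx"])/f,(v-c["cy"])/f,1]);o=W[:3,3]
    return o+d*(z-o[2])/d[2]
def px(c,p):
    W=np.array(c["world_from_camera"]);q=W[:3,:3].T@(np.array(p)-W[:3,3]);return q[:2]/q[2]*foc(c)+[c["cx"],c["cy"]]
E
python3 - <<'E'
from h import *
a=[snap(n,n+"0")for n in("scene","top")]
for c in a: print(c["vertical_fov"],c["cx"],c["cy"],np.round(c["world_from_camera"],3).tolist())
b=[cv2.cvtColor(c["image"],cv2.COLOR_RGB2BGR) for c in a]
cv2.imwrite("pics/top_b.png",cv2.resize(b[1],(768,576),interpolation=cv2.INTER_CUBIC))
cv2.imwrite("pics/scene_b.png",cv2.resize(b[0],(768,576),interpolation=cv2.INTER_CUBIC))
print({k:np.round(v,3).tolist() for k,v in read_state().items()})
E
```

```text
57.63664207908544 258.82756520395685 184.15994821351188 [[-0.321, 0.697, -0.641, 1.081], [0.947, 0.25, -0.203, 0.123], [0.019, -0.672, -0.74, 0.728], [0.0, 0.0, 0.0, 1.0]]
54.72104120552844 259.48661634269615 192.47590487814614 [[-0.004, -0.993, 0.118, 0.417], [-1.0, 0.001, -0.02, -0.027], [0.02, -0.118, -0.993, 0.855], [0.0, 0.0, 0.0, 1.0]]
{'time_s': 0.1, 'joint_positions': [-74.57, 30.275, 82.15, 0.0, 67.69, -10.226], 'qvel': [-0.048, -0.136, -0.119, -0.014, 0.042, -0.061], 'tau': [0.0, -44.099, -17.715, 0.064, 0.053, -0.0], 'position': [0.27, -0.563, 0.247], 'tcp_rot': [[0.901, 0.433, -0.001], [0.433, -0.901, 0.002], [0.0, -0.002, -1.0]], 'force': [-0.282, -0.285, 0.385], 'moment': [0.008, 0.039, 0.058], 'grasp_force': 0.0, 'opening': 1.001}
```

View pics/top_b.png

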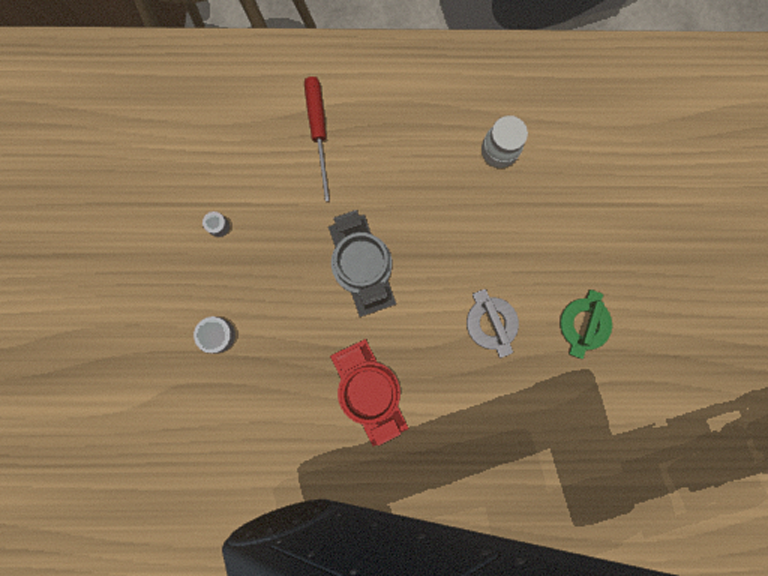

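View pics/scene_b.png

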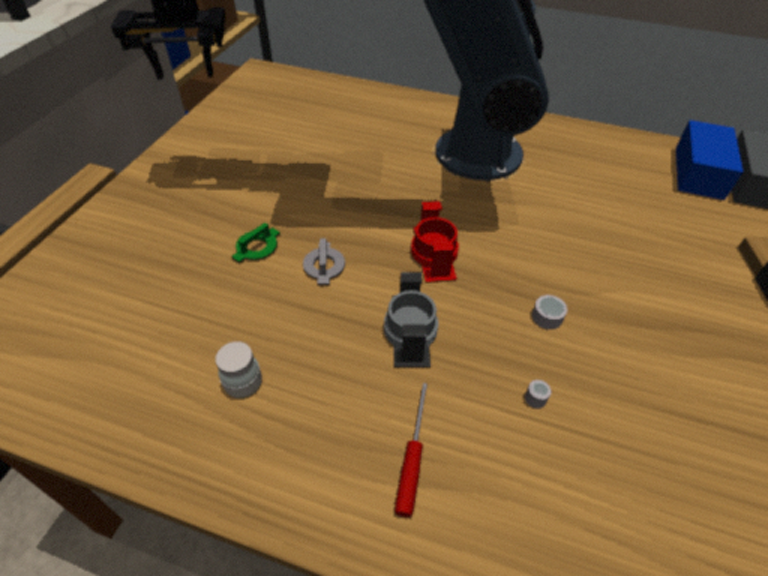

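Top view (shown at 1.5x):
- **Lamps:** grey lamp with dark hooks at (361,262), which is the one meant. The red look-alike is at (369,391).
- **Lenses:** wide lens at (212,335), which is the one meant. The narrow spare is at (214,223), and a jar at (509,133) could be mistaken for a lens.
- **Rings:** steel ring at (492,323), which is the one meant. The green look-alike is at (586,323).

Next is a close crop of the three chosen.

Run:
```python
from h import *
c=load("top0");b=cv2.cvtColor(c["image"],cv2.COLOR_RGB2BGR)
def t(b,u,v):
    im=cv2.resize(b[v-36:v+36,u-36:u+36],(288,288),interpolation=cv2.INTER_CUBIC)
    for k in range(0,72,12): cv2.putText(im,str(u-36+k),(k*4,8),0,.3,(0,0,255));cv2.putText(im,str(v-36+k),(0,k*4+4),0,.3,(0,0,255));cv2.line(im,(k*4,10),(k*4,16),(0,0,255));cv2.line(im,(20,k*4),(26,k*4),(0,0,255))
    return im
s=cv2.cvtColor(load("scene0")["image"],cv2.COLOR_RGB2BGR)
cv2.imwrite("pics/crop.png",np.vstack([np.hstack([t(b,241,175),t(b,141,223)]),np.hstack([t(b,328,215),t(s,274,215)])]))
for n,u,v,z in[("lamp",240.7,174.7,.06),("hookfar",232,147.5,.076),("hooknear",248.7,195,.076),("lens",141,223,.03),("ringA",320.5,195.5,.041),("ringB",336.5,235,.041),("ring",328,215.5,.011)]: print(n,pt(c,u,v,z).round(3))
```

```text
lamp [ 0.55  -0.003  0.06 ]
hookfar [0.606 0.016 0.076]
hooknear [ 0.503 -0.02   0.076]
lens [0.447 0.218 0.03 ]
ringA [ 0.506 -0.179  0.041]
ringB [ 0.419 -0.212  0.041]
ring [ 0.463 -0.2    0.011]
```

View pics/crop.png

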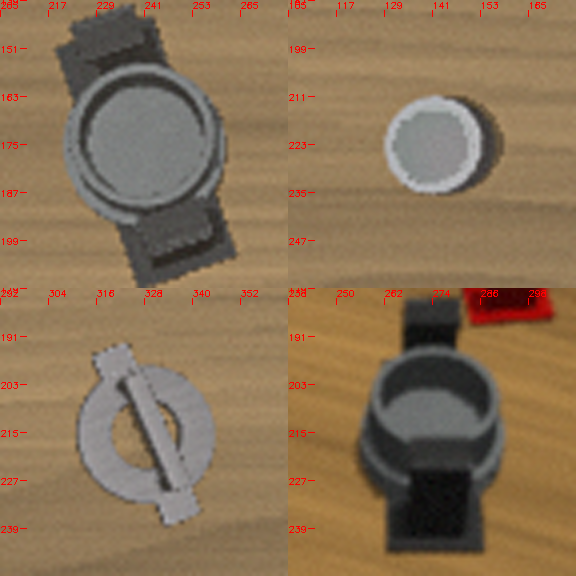

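The crop confirms the choices. It shows a grey lamp with dark hooks, rim centre at pixel (239.6,173) and axis about 19° from world x. The wide lens is at (141.6,223.3), and the steel ring is at (328.5,215.4) with lugs at (320.3,197) and (337,233.8).

```bash
cat >> h.py <<'E'
def go(x,y,z,yaw):
    s=read_state();R=np.array(s["tcp_rot"]);d=R.T@(np.array([x,y,z])-s["position"])/0.3
    y0=np.degrees(np.arctan2(R[1,0],R[0,0]))
    print("row",d.round(3),"turn",round(-((yaw-y0+180)%360-180)/45,3),"n",np.linalg.norm(d)*.3/.0417, "yaw0",y0.round(2),"pos",np.round(s["position"],4))
E
python3 - <<'E'
from h import *
c=load("top0")
P=lambda u,v,z:pt(c,u,v,z)
for n,u,v,z in[("lamp",239.6,173,.06),("lens",141.6,223.3,.03),("ring",328.5,215.4,.011)]: print(n,P(u,v,z).round(4))
def ang(a,b,z):
    d=P(*a,z)-P(*b,z);return np.degrees(np.arctan2(d[1],d[0])),np.linalg.norm(d)
print(ang((218.75,151),(240.75,211),.005),ang((243,140.2),(264.25,203),.005),ang((320.25,197),(337,233.75),.011))
go(.46,-.29,.25,19.5)
E
```

```text
lamp [ 5.533e-01 -1.000e-04  6.000e-02]
lens [0.4462 0.2164 0.03  ]
ring [ 0.4636 -0.2016  0.011 ]
(np.float64(20.203347717993182), np.float64(0.14951662988161665)) (np.float64(18.36538637200806), np.float64(0.15585509045549878)) (np.float64(23.34650002846608), np.float64(0.09149133610226304))
row [ 0.963 -0.546 -0.01 ] turn 0.137 n 7.965162930145428 yaw0 25.66 pos [ 0.2705 -0.5627  0.2467]
```

step_arm(steps=[[0.96, -0.55, 0, 0, 0, 0.14, -1], [0.96, -0.55, 0, 0, 0, 0.14, -1], [0.96, -0.55, 0, 0, 0, 0.14, -1], [0.96, -0.55, 0, 0, 0, 0.14, -1], [0.96, -0.55, 0, 0, 0, 0.14, -1], [0.96, -0.55, 0, 0, 0, 0.14, -1], [0.96, -0.55, 0, 0, 0, 0.14, -1], [0.96, -0.55, 0, 0, 0, 0.14, -1]])

```text
time_s: 0.77
position: [0.4594, -0.2877, 0.2473]
tcp_rot: [[0.944, 0.331, -0.0], [0.331, -0.944, 0.001], [-0.0, -0.001, -1.0]]
force: [0.8, -1.1, -0.3]
opening: 0.999
grasp_force: 0.0
```

Run:
```python
from h import *
c=snap("wrist","w0")
print(px(c,[.4636,-.2016,.011]),px(c,[.553,0,.06]),np.round(c["T_tool_cam"],3).tolist(),c["vertical_fov"])
go(.5,0.0,.25,19.3)
```

```text
[197.18500793 139.22424247] [ 14.56919016 -10.64555811] [[0.001, -0.964, -0.267, 0.073], [1.0, 0.001, -0.0, -0.0], [0.0, -0.267, 0.964, -0.137], [0.0, 0.0, 0.0, 1.0]] 67.28779625687167
row [ 0.432 -0.841 -0.003] turn 0.007 n 6.7999225741953335 yaw0 19.61 pos [ 0.4625 -0.2811  0.2473]
```

step_arm(steps=[[0.44, -0.86, 0, 0, 0, 0, -1], [0.44, -0.86, 0, 0, 0, 0, -1], [0.44, -0.86, 0, 0, 0, 0, -1], [0.44, -0.86, 0, 0, 0, 0, -1], [0.44, -0.86, 0, 0, 0, 0, -1], [0.44, -0.86, 0, 0, 0, 0, -1], [0.44, -0.86, 0, 0, 0, 0, -1], [0.44, -0.86, 0, 0, 0, 0, -1]])

```text
time_s: 1.48
position: [0.4971, 0.0036, 0.2473]
tcp_rot: [[0.941, 0.338, -0.001], [0.338, -0.941, 0.003], [0.0, -0.004, -1.0]]
force: [0.3, -0.9, -0.0]
opening: 0.995
grasp_force: 0.0
```

Run:
```python
from h import *
c=snap("wrist","w1")
print(px(c,[.553,0,.06]))
go(.42,0.205,.25,19.3)
```

```text
[280.04939481 126.84395632]
row [-0.012 -0.728 -0.008] turn 0.01 n 5.238805011568026 yaw0 19.73 pos [0.4972 0.0007 0.2473]
```

step_arm(steps=[[-0.02, -0.73, 0, 0, 0, 0, -1], [-0.02, -0.73, 0, 0, 0, 0, -1], [-0.02, -0.73, 0, 0, 0, 0, -1], [-0.02, -0.73, 0, 0, 0, 0, -1], [-0.02, -0.73, 0, 0, 0, 0, -1], [-0.02, -0.73, 0, 0, 0, 0, -1], [-0.02, -0.73, 0, 0, 0, 0, -1], [-0.02, -0.73, 0, 0, 0, 0, -1]])

```text
time_s: 2.2
position: [0.4201, 0.2011, 0.2475]
tcp_rot: [[0.943, 0.332, 0.0], [0.332, -0.943, -0.001], [0.0, 0.001, -1.0]]
force: [0.3, -0.1, -0.0]
opening: 0.999
grasp_force: 0.0
```

Run:
```python
from h import *
c=snap("wrist","w2")
t=[]
for f,p in(("w0",[.4636,-.2016,.011]),("w1",[.553,0,.06]),("w2",[.4462,.2164,.03])):
    c=load(f);q=px(c,p);u,v=[int(x) for x in q];print(f,q)
    b=cv2.copyMakeBorder(cv2.cvtColor(c["image"],4),150,150,150,150,cv2.BORDER_CONSTANT)
    im=np.ascontiguousarray(b[v+60:v+240,u+85:u+215]);im=cv2.resize(im,None,fx=2,fy=2,interpolation=2)
    for k in range(0,130,20): cv2.putText(im,str(u-65+k),(2*k,9),0,.3,(0,0,255));cv2.line(im,(2*k,11),(2*k,16),(0,0,255))
    for k in range(0,180,20): cv2.putText(im,str(v-90+k),(0,2*k+4),0,.3,(0,0,255));cv2.line(im,(20,2*k),(25,2*k),(0,0,255))
    t.append(im)
cv2.imwrite("pics/wt.png",np.hstack(t))
```

```text
w0 [197.18500793 139.22424247]
w1 [280.04939481 126.84395632]
w2 [254.35268683 143.26050984]
```

View pics/wt.png

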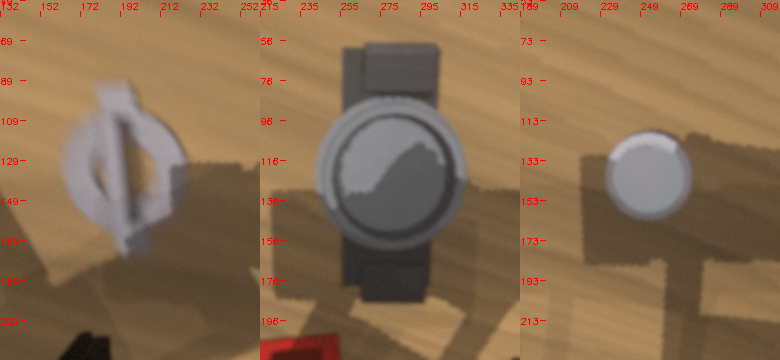

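Wrist views: lens centred at (253.2,140.5) in w2, lamp rim at (280.5,122.5) in w1 with the hooks close to vertical, so its yaw is close to the tool's. The ring at (193,139) in w0 is blurred, so I'll look at it again later.

Run:
```python
from h import *
c=load("w2");print(pt(c,253.2,140.5,.03))
c=load("w1");print(pt(c,280.5,122.5,.06))
# yaw: far finger top centre, near finger top centre; plate left edge
for a,b,z in(((285.5,66),(281.5,182),.076),((256.5,60),(256,179),.005)):
    d=pt(c,*a,z)-pt(c,*b,z);print(np.degrees(np.arctan2(d[1],d[0])),np.linalg.norm(d),(pt(c,*a,z)+pt(c,*b,z))/2)
x,y=(np.array([.4462,.2164])+pt(load("w2"),253.2,140.5,.03)[:2])/2
print(x,y);go(x,y,.047,19.5)
```

```text
[0.44890371 0.21883248 0.03      ]
[0.55754517 0.0012061  0.06      ]
19.070673874552668 0.11913187153703744 [ 0.55460226 -0.00200344  0.076     ]
19.39524815057582 0.14916496641871818 [0.54540717 0.02594985 0.005     ]
0.4475518549409444 0.21761624029330973
row [ 0.104 -0.024  0.668] turn -0.004 n 4.869183051776068 yaw0 19.31 pos [0.4205 0.2006 0.2475]
```

step_arm(steps=[[0.104, -0.024, 0.1, 0, 0, 0, -1], [0.104, -0.024, 0.25, 0, 0, 0, -1], [0.104, -0.024, 0.4, 0, 0, 0, -1], [0.104, -0.024, 0.52, 0, 0, 0, -1], [0.104, -0.024, 0.62, 0, 0, 0, -1], [0.104, -0.024, 0.67, 0, 0, 0, -1], [0.104, -0.024, 0.67, 0, 0, 0, -1], [0.104, -0.024, 0.67, 0, 0, 0, -1]])

```text
time_s: 2.92
position: [0.4474, 0.2172, 0.0457]
tcp_rot: [[0.944, 0.329, -0.002], [0.329, -0.944, -0.001], [-0.002, 0.0, -1.0]]
force: [0.3, 0.1, -0.4]
opening: 1.002
grasp_force: 0.0
```

step_arm(steps=[[0, 0, 0, 0, 0, 0, 1], [0, 0, 0, 0, 0, 0, 1], [0, 0, 0, 0, 0, 0, 1], [0, 0, 0, 0, 0, 0, 1], [0, 0, 0, 0, 0, 0, 1], [0, 0, 0, 0, 0, 0, 1], [0, 0, 0, 0, 0, 0, 1], [0, 0, 0, 0, 0, 0, 1]])

```text
time_s: 3.58
position: [0.4469, 0.2192, 0.0471]
tcp_rot: [[0.943, 0.332, 0.001], [0.332, -0.943, 0.0], [0.001, 0.0, -1.0]]
force: [-1.6, -0.4, 5.4]
opening: 0.607
grasp_force: 30.0
```

step_arm(steps=[[0, 0, -0.13, 0, 0, 0, 1], [0, 0, -0.26, 0, 0, 0, 1], [0, 0, -0.39, 0, 0, 0, 1], [0, 0, -0.4, 0, 0, 0, 1], [0, 0, -0.4, 0, 0, 0, 1]])

```text
time_s: 4.0
position: [0.448, 0.2195, 0.1687]
tcp_rot: [[0.943, 0.332, 0.006], [0.332, -0.943, 0.001], [0.006, 0.001, -1.0]]
force: [0.6, 0.3, -0.8]
opening: 0.608
grasp_force: 30.0
```

Run:
```python
from h import *
snap("wrist","w3")
go(.555,0,.17,19.3)
```

```text
row [ 0.099  0.809 -0.01 ] turn 0.002 n 5.863358945515534 yaw0 19.37 pos [0.4465 0.2191 0.167 ]
```

step_arm(steps=[[0.02, 0.13, 0, 0, 0, 0, 1], [0.03, 0.26, 0, 0, 0, 0, 1], [0.05, 0.39, 0, 0, 0, 0, 1], [0.065, 0.52, 0, 0, 0, 0, 1], [0.08, 0.65, 0, 0, 0, 0, 1], [0.1, 0.75, 0, 0, 0, 0, 1], [0.1, 0.81, 0, 0, 0, 0, 1], [0.1, 0.81, 0, 0, 0, 0, 1]])

```text
time_s: 4.72
position: [0.5565, -0.0041, 0.164]
tcp_rot: [[0.945, 0.327, -0.002], [0.327, -0.945, -0.001], [-0.002, 0.0, -1.0]]
force: [0.1, 0.6, -0.9]
opening: 0.61
grasp_force: 30.0
```

Run:
```python
from h import *
c=snap("wrist","w4");s=snap("scene","s4");tp=snap("top","t4")
go(.555,0,.089,19.3)
q=px(c,[.555,0,.06]);print(q,px(s,[.555,0,.06]),px(tp,[.555,0,.06]))
a=cv2.resize(cv2.cvtColor(c["image"],4)[30:330,100:412],None,fx=1.4,fy=1.4)
u,v=[int(x)for x in px(s,[.555,0,.09])]
b=cv2.resize(cv2.cvtColor(s["image"],4)[v-50:v+50,u-40:u+40],None,fx=4.2,fy=4.2,interpolation=2)
cv2.imwrite("pics/v4.png",np.hstack([a,b]));print(a.shape,b.shape,u,v)
```

```text
row [0.006 0.004 0.252] turn 0.001 n 1.810337845330038 yaw0 19.33 pos [5.534e-01 5.000e-04 1.645e-01]
[254.2184861  192.96235019] [274.99984721 204.84457834] [239.53345255 172.24682254]
(420, 437, 3) (420, 336, 3) 275 196
```

View pics/v4.png

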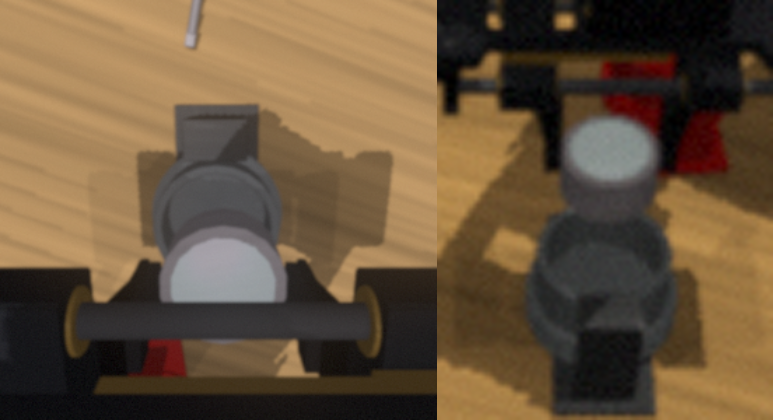

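Wrist crop: the lens is held upright with the lamp rim behind it at u≈256.4. Scene crop: lens top at about (276.4,181) and rim at u≈274.8, which matches the lamp estimate.

Run:
```python
from h import *
c=load("s4");print(pt(c,276.4,181,.1475))
print(load("w4")["cx"])
c=load("w4");print(pt(c,259.6,30+(225+342)/2/1.4,.1475))
go(.5555,-.0005,.089,19.3)
```

```text
[ 0.55662037 -0.00106961  0.1475    ]
258.9574711229468
[ 0.55886573 -0.00344602  0.1475    ]
row [0.007 0.006 0.252] turn 0.001 n 1.8107488771984057 yaw0 19.33 pos [5.534e-01 5.000e-04 1.645e-01]
```

step_arm(steps=[[0, 0.003, 0.06, 0, 0, 0, 1], [0, 0.003, 0.12, 0, 0, 0, 1], [0, 0.003, 0.18, 0, 0, 0, 1], [0, 0.003, 0.22, 0, 0, 0, 1], [0, 0.003, 0.255, 0, 0, 0, 1], [0, 0.003, 0.255, 0, 0, 0, 1], [0, 0.003, 0.255, 0, 0, 0, 1], [0, 0.003, 0.255, 0, 0, 0, 1]])

```text
time_s: 5.53
position: [0.5559, -0.0006, 0.0904]
tcp_rot: [[0.943, 0.332, 0.001], [0.332, -0.943, -0.0], [0.001, 0.0, -1.0]]
force: [0.3, -0.4, -1.4]
opening: 0.609
grasp_force: 30.0
```

step_arm(steps=[[0, 0, 0, 0, 0, 0, -1], [0, 0, 0, 0, 0, 0, -1], [0, 0, 0, 0, 0, 0, -1], [0, 0, 0, 0, 0, 0, -1], [0, 0, 0, 0, 0, 0, -1], [0, 0, 0, 0, 0, 0, -1]])

```text
time_s: 6.03
position: [0.5559, -0.0013, 0.0903]
tcp_rot: [[0.944, 0.331, 0.0], [0.331, -0.944, -0.0], [0.0, 0.0, -1.0]]
force: [0.2, 0.3, 0.6]
opening: 0.957
grasp_force: 0.0
```

step_arm(steps=[[0, 0, -0.1, 0, 0, 0, -1], [0, 0, -0.2, 0, 0, 0, -1], [0, 0, -0.33, 0, 0, 0, -1], [-0.1, 0, -0.45, 0, 0, 0, -1], [-0.2, 0, -0.52, 0, 0, 0, -1], [-0.2, 0, -0.52, 0, 0, 0, -1], [-0.2, 0, -0.52, 0, 0, 0, -1]])

```text
time_s: 6.62
position: [0.4988, -0.0214, 0.2478]
tcp_rot: [[0.944, 0.33, 0.003], [0.33, -0.944, -0.001], [0.003, 0.002, -1.0]]
force: [0.5, 0.4, -0.5]
opening: 0.996
grasp_force: 0.0
```

Run:
```python
from h import *
c=snap("wrist","w5")
q=px(c,[.5555,-.0005,.06]);print(q)
u,v=[int(x)for x in q]
cv2.imwrite("pics/v5.png",cv2.resize(cv2.cvtColor(c["image"],4)[max(v-90,0):v+90,u-90:u+90],None,fx=3,fy=3,interpolation=2)); print(max(v-90,0),u-90)
go(.44,-.21,.24,22)
```

```text
[258.02167703 118.93766059]
28 168
row [-0.395  0.529  0.022] turn -0.06 n 4.748185928445785 yaw0 19.31 pos [ 0.4993 -0.0212  0.2466]
```

View pics/v5.png

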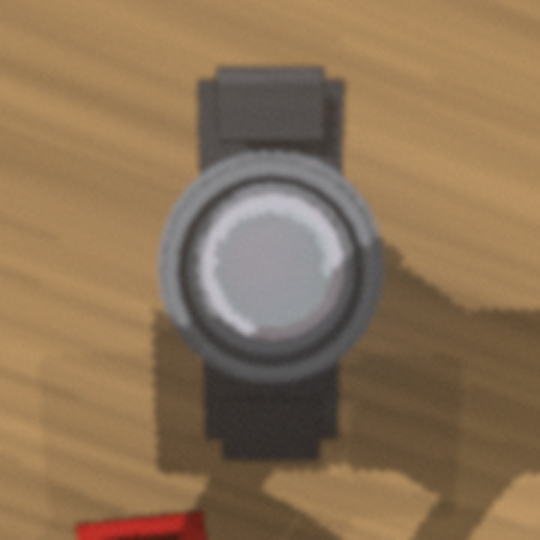

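The lens lies flat and centred in the bore: rim centre at crop (271,266) and lens at (272,265). The hooks are vertical in the picture, so the lamp yaw is about 19.3°. Now the ring.

step_arm(steps=[[-0.39, 0.53, 0.02, 0, 0, -0.06, -1], [-0.39, 0.53, 0.02, 0, 0, -0.06, -1], [-0.39, 0.53, 0.02, 0, 0, -0.06, -1], [-0.39, 0.53, 0.02, 0, 0, -0.06, -1], [-0.39, 0.53, 0.02, 0, 0, -0.06, -1], [-0.39, 0.53, 0.02, 0, 0, -0.06, -1], [-0.39, 0.53, 0.02, 0, 0, -0.06, -1]])

```text
time_s: 7.25
position: [0.4415, -0.2113, 0.2384]
tcp_rot: [[0.928, 0.372, -0.002], [0.372, -0.928, 0.002], [-0.001, -0.002, -1.0]]
force: [0.7, 0.1, 1.1]
opening: 1.001
grasp_force: 0.0
```

Run:
```python
from h import *
c=snap("wrist","w6")
q=px(c,[.4636,-.2016,.011]);print(q)
u,v=[int(x)for x in q]
cv2.imwrite("pics/v6.png",cv2.resize(cv2.cvtColor(c["image"],4)[max(v-75,0):v+75,u-75:u+75],None,fx=4,fy=4,interpolation=2)); print(max(v-75,0),u-75,read_state()["position"])
```

```text
[259.01226253 146.64538752]
71 184 [ 0.44153576 -0.20987837  0.23857801]
```

View pics/v6.png

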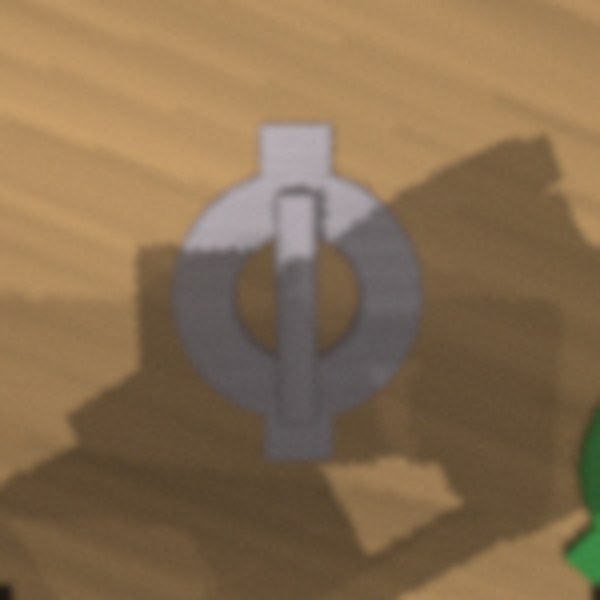

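Ring centred at crop (297.5,296), i.e. pixel (258.4,145). The lugs are at crop (295.5,124) and (299,461), nearly in line with the tool's x, and the green look-alike is at the right edge.

Run:
```python
from h import *
c=load("w6")
print(pt(c,258.4,145,.011), pt(c,184+297/4,71+307/4,.041))
a=pt(c,184+295.5/4,71+124/4,.011);b=pt(c,184+299/4,71+461/4,.011);d=a-b;y=np.degrees(np.arctan2(d[1],d[0]));print(y,np.linalg.norm(d),(a+b)/2)
m=(a+b)/2
go(.4645,-.201,.041,y)
```

```text
[ 0.46523594 -0.20011085  0.011     ] [ 0.46581716 -0.19983131  0.041     ]
22.440841955100602 0.10599247178387079 [ 0.46430395 -0.20038877  0.011     ]
row [0.083 0.003 0.659] turn -0.011 n 4.7747274297517475 yaw0 21.97 pos [ 0.4415 -0.2099  0.2386]
```

step_arm(steps=[[0.083, 0.002, 0.1, 0, 0, -0.011, -1], [0.083, 0.002, 0.25, 0, 0, -0.011, -1], [0.083, 0.002, 0.4, 0, 0, -0.011, -1], [0.083, 0.002, 0.52, 0, 0, -0.011, -1], [0.083, 0.002, 0.61, 0, 0, -0.011, -1], [0.083, 0.002, 0.655, 0, 0, -0.011, -1], [0.083, 0.002, 0.655, 0, 0, -0.011, -1], [0.083, 0.002, 0.655, 0, 0, -0.011, -1]])

```text
time_s: 7.97
position: [0.4648, -0.1992, 0.0425]
tcp_rot: [[0.923, 0.386, -0.002], [0.386, -0.923, 0.002], [-0.001, -0.003, -1.0]]
force: [-0.1, 0.4, 0.1]
opening: 1.002
grasp_force: 0.0
```

step_arm(steps=[[0, 0, 0, 0, 0, 0, 1], [0, 0, 0, 0, 0, 0, 1], [0, 0, 0, 0, 0, 0, 1], [0, 0, 0, 0, 0, 0, 1], [0, 0, 0, 0, 0, 0, 1], [0, 0, 0, 0, 0, 0, 1], [0, 0, 0, 0, 0, 0, 1], [0, 0, 0, 0, 0, 0, 1]])

```text
time_s: 8.63
position: [0.4648, -0.2012, 0.0437]
tcp_rot: [[0.924, 0.383, 0.0], [0.383, -0.924, -0.0], [0.0, 0.0, -1.0]]
force: [0.1, 0.1, 0.1]
opening: 0.477
grasp_force: 0.0
```

step_arm(steps=[[0, 0, 0, 0, 0, 0, 1], [0, 0, 0, 0, 0, 0, 1], [0, 0, 0, 0, 0, 0, 1], [0, 0, 0, 0, 0, 0, 1], [0, 0, 0, 0, 0, 0, 1], [0, 0, 0, 0, 0, 0, 1]])

```text
time_s: 9.13
position: [0.4647, -0.201, 0.0435]
tcp_rot: [[0.924, 0.384, -0.0], [0.384, -0.924, 0.0], [-0.0, -0.0, -1.0]]
force: [-0.0, 0.5, 0.7]
opening: 0.136
grasp_force: 30.0
```

step_arm(steps=[[0, 0, -0.1, 0, 0, 0, 1], [0, 0, -0.2, 0, 0, 0, 1], [0, 0, -0.3, 0, 0, 0, 1], [0, 0, -0.4, 0, 0, 0, 1], [0, 0, -0.47, 0, 0, 0, 1], [0, 0, -0.47, 0, 0, 0, 1], [0, 0, -0.47, 0, 0, 0, 1]])

```text
time_s: 9.72
position: [0.4651, -0.2013, 0.1855]
tcp_rot: [[0.924, 0.384, 0.002], [0.384, -0.924, -0.002], [0.001, 0.002, -1.0]]
force: [0.3, -0.0, -0.8]
opening: 0.13
grasp_force: 30.0
```

Run:
```python
from h import *
go(.556,-.0005,.185,109.3)
```

```text
row [ 0.536 -0.502  0.001] turn -1.928 n 5.284833817428621 yaw0 22.56 pos [ 0.4651 -0.2013  0.1855]
```

step_arm(steps=[[0.08, -0.07, 0, 0, 0, -0.14, 1], [0.15, -0.14, 0, 0, 0, -0.28, 1], [0.23, -0.21, 0, 0, 0, -0.42, 1], [0.31, -0.29, 0, 0, 0, -0.56, 1], [0.38, -0.36, 0, 0, 0, -0.7, 1], [0.46, -0.43, 0, 0, 0, -0.84, 1], [0.536, -0.502, 0, 0, 0, -0.96, 1], [0.536, -0.502, 0, 0, 0, -0.96, 1]])

```text
time_s: 10.38
position: [0.5561, 0.0046, 0.1824]
tcp_rot: [[0.404, 0.915, -0.002], [0.915, -0.404, 0.003], [0.002, -0.003, -1.0]]
force: [0.1, -1.8, -1.6]
opening: 0.132
grasp_force: 30.0
```

step_arm(steps=[[0, 0, 0, 0, 0, -0.14, 1], [0, 0, 0, 0, 0, -0.28, 1], [0, 0, 0, 0, 0, -0.42, 1], [0, 0, 0, 0, 0, -0.56, 1], [0, 0, 0, 0, 0, -0.7, 1], [0, 0, 0, 0, 0, -0.84, 1], [0, 0, 0, 0, 0, -0.96, 1], [0, 0, 0, 0, 0, -0.96, 1]])

```text
time_s: 11.05
position: [0.554, -0.0005, 0.1825]
tcp_rot: [[-0.325, 0.946, -0.004], [0.946, 0.325, 0.001], [0.002, -0.004, -1.0]]
force: [0.3, -0.8, -1.0]
opening: 0.135
grasp_force: 30.0
```

Run:
```python
from h import *
s=snap("scene","s7");t=snap("top","t7")
go(.556,-.0005,.099,109.3)
u,v=[int(x)for x in px(s,[.556,0,.1])]
b=cv2.resize(cv2.cvtColor(s["image"],4)[v-60:v+50,u-45:u+45],None,fx=4,fy=4,interpolation=2)
cv2.imwrite("pics/v7.png",b);print(u-45,v-60)
print(px(s,[.556,-.0005,.15]))
```

```text
row [-0.002  0.006  0.28 ] turn -0.012 n 2.0158574409034506 yaw0 108.76 pos [ 5.545e-01 -5.000e-04  1.830e-01]
230 134
[276.78262111 180.12284541]
```

View pics/v7.png

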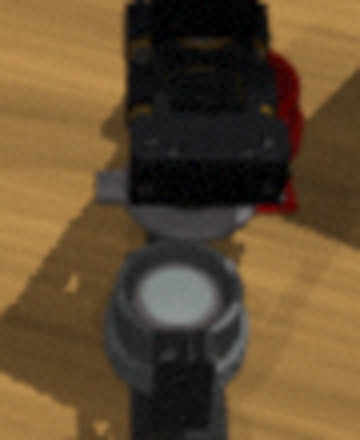

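The ring hangs level with its lugs over the open gaps, and the lens shows flat in the lamp. Lowering it gently.

step_arm(steps=[[0, 0.005, 0.07, 0, 0, -0.01, 1], [0, 0.005, 0.13, 0, 0, -0.01, 1], [0, 0.005, 0.18, 0, 0, -0.01, 1], [0, 0.005, 0.21, 0, 0, -0.01, 1], [0, 0.005, 0.24, 0, 0, -0.01, 1], [0, 0.005, 0.26, 0, 0, -0.01, 1], [0, 0.005, 0.27, 0, 0, -0.01, 1], [0, 0.005, 0.275, 0, 0, -0.01, 1]])

```text
time_s: 11.82
position: [0.557, 0.0002, 0.1018]
tcp_rot: [[-0.332, 0.943, -0.0], [0.943, 0.332, 0.0], [0.0, -0.0, -1.0]]
force: [0.4, -0.1, -1.2]
opening: 0.134
grasp_force: 30.0
```

step_arm(steps=[[0, 0, 0.004, 0, 0, 0, 1], [0, 0, 0.006, 0, 0, 0, 1], [0, 0, 0.008, 0, 0, 0, 1], [0, 0, 0.008, 0, 0, 0, 1]])

```text
time_s: 12.15
position: [0.5572, 0.0002, 0.1]
tcp_rot: [[-0.332, 0.943, 0.001], [0.943, 0.332, -0.0], [-0.0, 0.001, -1.0]]
force: [1.0, -0.7, -1.3]
opening: 0.136
grasp_force: 30.0
```

step_arm(steps=[[-0.003, -0.002, 0.002, 0, 0, 0, 1], [-0.003, -0.002, 0.004, 0, 0, 0, 1], [-0.003, -0.002, 0.006, 0, 0, 0, 1], [-0.003, -0.002, 0.006, 0, 0, 0, 1], [-0.003, -0.002, 0.006, 0, 0, 0, 1]])

```text
time_s: 12.57
position: [0.5568, -0.001, 0.0985]
tcp_rot: [[-0.332, 0.943, 0.001], [0.943, 0.332, -0.0], [-0.0, 0.0, -1.0]]
force: [-2.1, -1.2, 4.5]
opening: 0.134
grasp_force: 30.0
```

Seated at the predicted height (contact at about 5 N). Now the quarter turn.

step_arm(steps=[[0, 0, 0, 0, 0, 0.12, 1], [0, 0, 0, 0, 0, 0.24, 1], [0, 0, 0, 0, 0, 0.36, 1], [0, 0, 0, 0, 0, 0.48, 1], [0, 0, 0, 0, 0, 0.6, 1], [0, 0, 0, 0, 0, 0.72, 1], [0, 0, 0, 0, 0, 0.84, 1], [0, 0, 0, 0, 0, 0.84, 1]])

```text
time_s: 13.23
position: [0.5575, -0.0009, 0.0985]
tcp_rot: [[0.317, 0.948, 0.002], [0.948, -0.317, -0.0], [0.0, 0.002, -1.0]]
force: [0.3, 0.1, 4.9]
opening: 0.127
grasp_force: 30.0
```

step_arm(steps=[[0, 0, 0, 0, 0, 0.12, 1], [0, 0, 0, 0, 0, 0.24, 1], [0, 0, 0, 0, 0, 0.36, 1], [0, 0, 0, 0, 0, 0.48, 1], [0, 0, 0, 0, 0, 0.6, 1], [0, 0, 0, 0, 0, 0.72, 1], [0, 0, 0, 0, 0, 0.84, 1], [0, 0, 0, 0, 0, 0.84, 1]])

```text
time_s: 13.9
position: [0.5575, -0.001, 0.0984]
tcp_rot: [[0.831, 0.557, 0.002], [0.557, -0.831, -0.0], [0.001, 0.001, -1.0]]
force: [0.1, 0.2, 5.9]
opening: 0.135
grasp_force: 30.0
```

Run:
```python
from h import *
go(.556,-.0005,.0985,19.3)
```

```text
row [-0.003 -0.004 -0.   ] turn 0.323 n 0.037009151225959894 yaw0 33.83 pos [ 0.5575 -0.001   0.0984]
```

Turn the rest, then open and lift.

step_arm(steps=[[0, 0, 0, 0, 0, 0.12, 1], [0, 0, 0, 0, 0, 0.24, 1], [0, 0, 0, 0, 0, 0.32, 1], [0, 0, 0, 0, 0, 0.32, 1], [0, 0, 0, 0, 0, 0.32, 1]])

```text
time_s: 14.32
position: [0.5574, -0.001, 0.0985]
tcp_rot: [[0.942, 0.336, 0.002], [0.336, -0.942, -0.0], [0.002, 0.001, -1.0]]
force: [0.7, 0.6, 5.0]
opening: 0.137
grasp_force: 30.0
```

step_arm(steps=[[0, 0, 0, 0, 0, 0, -1], [0, 0, 0, 0, 0, 0, -1], [0, 0, 0, 0, 0, 0, -1], [0, 0, 0, 0, 0, 0, -1], [0, 0, 0, 0, 0, 0, -1], [0, 0, 0, 0, 0, 0, -1]])

```text
time_s: 14.82
position: [0.5565, -0.0008, 0.0976]
tcp_rot: [[0.943, 0.333, -0.001], [0.333, -0.943, 0.0], [-0.0, -0.0, -1.0]]
force: [-0.0, -0.1, -0.8]
opening: 0.503
grasp_force: 0.0
```

step_arm(steps=[[0, 0, -0.05, 0, 0, 0, -1], [0, 0, -0.12, 0, 0, 0, -1], [0, 0, -0.22, 0, 0, 0, -1], [-0.05, 0, -0.33, 0, 0, 0, -1], [-0.12, 0, -0.42, 0, 0, 0, -1], [-0.2, 0, -0.5, 0, 0, 0, -1], [-0.2, 0, -0.5, 0, 0, 0, -1], [-0.2, 0, -0.5, 0, 0, 0, -1]])

```text
time_s: 15.48
position: [0.5, -0.021, 0.2493]
tcp_rot: [[0.943, 0.331, 0.003], [0.331, -0.943, -0.001], [0.003, 0.002, -1.0]]
force: [0.1, -0.2, -0.4]
opening: 0.988
grasp_force: 0.0
```

Run:
```python
from h import *
c=snap("wrist","w8");s=snap("scene","s8")
u,v=[int(x)for x in px(c,[.556,0,.06])]
a=cv2.resize(cv2.cvtColor(c["image"],4)[v-80:v+80,u-60:u+60],None,fx=3.5,fy=3.5,interpolation=2)
u,v=[int(x)for x in px(s,[.556,0,.06])]
b=cv2.resize(cv2.cvtColor(s["image"],4)[v-40:v+40,u-26:u+26],None,fx=7,fy=7,interpolation=2)
cv2.imwrite("pics/v8.png",np.hstack([a,b]))
```

```text
(no output)
```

View pics/v8.png

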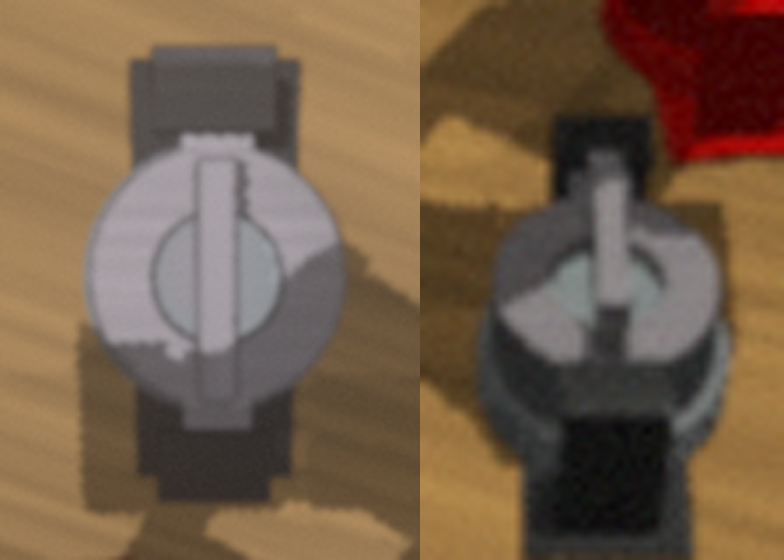

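Both lugs run under the hook fingers: in the wrist crop at (218,135) and (217,430), with the bar along the hook axis. The ring lies flat with the lens glass visible inside it, and the gripper is clear.

```bash
python3 -c "
from rig import *
print(hand_in())"
```

```text
the job is handed in; nothing more can be done
None
```

The larger lens lies flat in the grey lamp head, the steel ring is seated and turned a quarter turn with both lugs under the hooks, and the job was handed in at about 15.6 s of the 51 s allowed; no verdict was returned.

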